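Switch on the scanner's lamp at its guarded toggle

TASK

Switch on the slide scanner's lamp with a fingertip: lift the red guard on the switch box by its lip and tip it right back so that it stays open, flip the toggle beneath it fully over to its back stop, towards the guard's hinge, then push the guard forward so that it drops fully shut over the switched-on toggle. Leave the yellow and blue guarded switches as they are, and do not pick up, knock over or push away anything on the bench.

Things in the scene. Friction and masses are not known exactly. Their poses are not given: they have to be found in the camera images.
- switch_box: White steel switch box, fixed, 200 (x) by 360 (y) mm, top face 60 mm above the bench. Origin: centre of its underside; z up; its front (-x) faces roughly to the robot. Three guarded toggle switches (red, yellow, blue guard) stand side by side on its top, 105 mm apart along its y, in an order that varies; all have the box's yaw.
- red_base: Black base plate of the switch with the red guard, fixed on the box, 130 (x) by 70 (y) by 6 mm. Origin: centre of its underside, on the box's top face; z up, x from the switch's front to the hinge at its back, y along the hinge. Toggle pivot: (0, 0, 10) mm. The shut guard has a mouth at its front, 60 mm wide, 6 to 52 mm above the box top; its side walls end 21 mm up.
- red_hinge (a point): Middle of the red guard's hinge axis (along y), at (55, 0, 22) mm in red_base; a fixed hinge block 14 mm long (x) reaches 3 mm above it. The shut guard: top plate 108 mm long from the hinge to the front, 66 mm wide, 3 mm thick, underside 30 mm above the axis; side walls 32 mm deep, 3 mm thick; no front wall.
- red_guard (a joint): Hinge of the red guard (about 90 g): 0 shut, 1.7 fully open (rad, grows as the front lifts). No spring: below about 1.05 rad it falls shut when let go, above about 1.25 rad it falls open onto its stop at 1.7 and stays. Standing open, all of it but its 7 mm knuckles is behind the hinge axis; its lip's end is then 120 mm behind red_base's origin and 140 mm above the box's top.
- red_lip (a point): Middle of the free end of the red guard's finger lip, moving with the guard. The lip is 50 mm wide, 3 mm thick, and slopes 45 degrees up and forward from the front edge of the top plate. Shut, its end is 126 mm in front of and 49 mm above the hinge axis.
- red_toggle (a joint): Steel bat toggle under the red guard: 0 off (leans 0.4 rad to the front), 0.8 on (leans 0.4 rad to the back, to the hinge). It has a stop at each end and stays wherever it is left; about 1 N at the tip moves it. Stem 7 mm thick.
- red_tip (a point): Centre of the 10 mm ball at the end of the red switch's toggle, 32 mm from its pivot; when off, 39 mm above the box's top and 12 mm in front of red_base's origin.
- yellow_guard (a joint): Hinge of the yellow guard, alike in shape: 0 shut, 1.7 open. To be left shut.
- yellow_toggle (a joint): Toggle under the yellow guard: 0 off, 0.8 on. To be left off.
- yellow_base: Base plate of the switch with the yellow guard, like red_base, same size and axes. Its shut guard reaches 71 mm above the box's top at the lip, 55 mm elsewhere.
- blue_guard (a joint): Hinge of the blue guard, alike in shape: 0 shut, 1.7 open. To be left shut.
- blue_toggle (a joint): Toggle under the blue guard: 0 off, 0.8 on. To be left off.
- blue_base: Base plate of the switch with the blue guard, like red_base, same size and axes. Its shut guard reaches 71 mm above the box's top at the lip, 55 mm elsewhere.
- vial_a: Green glass vial with a white label, red cap, 24 mm across, 55 mm high, loose, beside the box. Origin: centre of its underside.
- vial_b: Amber vial, green cap, 24 mm across, 55 mm high, loose, on the other side of the box. Origin as vial_a.
- reagent: Amber reagent bottle, orange cap, 60 mm across, 120 mm high, loose, to the left. Origin: centre of its underside.
- jar: Yellow plastic jar, 90 mm across, 130 mm high, loose, to the right. Origin: centre of its underside.
- slide_box: Flat blue slide box, 100 (x) by 180 (y) by 35 mm, loose, behind the box. Origin: centre of its underside.
- tip_box: White pipette-tip box with a yellow cover, 80 (x) by 120 (y) by 62 mm, loose, to the robot's right. Origin: centre of its underside.

How it is judged:
On the way, in this order (a step that is already met when the one before it is completed fails the run):
1. the red guard stands open, tipped back past its balance, while the toggle is still off (value of joint red_guard above 1.4 rad and value of joint red_toggle below 0.25 rad), for 0.2 s.
2. the toggle is flipped on under the open guard (value of joint red_toggle above 0.65 rad and value of joint red_guard above 1 rad), for 0.1 s.
At the end, for the whole second after the job is handed in: The red guard is shut (below 0.08 rad) with its toggle on (above 0.65 of 0.8 rad); the yellow and blue guards are shut (below 0.08 rad) and their toggles off (below 0.2 rad); every loose bystander is within 30 mm of where it began (value of joint each of red_guard, yellow_guard, blue_guard below 0.08 rad and value of joint red_toggle above 0.65 rad and value of joint each of yellow_toggle, blue_toggle below 0.2 rad and distance of each of vial_a, vial_b, reagent, jar, slide_box, tip_box from where it was at the start of the episode below 0.03 m); the robot touches nothing.
It fails at once if the yellow or the blue guard is raised, or its toggle moved (value of joint any of yellow_guard, blue_guard above 0.2 rad or value of joint any of yellow_toggle, blue_toggle above 0.25 rad).
It fails at once if a bystander is moved by more than 30 mm, lifted or carried (distance of any of vial_a, vial_b, reagent, jar, slide_box, tip_box from where it was at the start of the episode above 0.03 m).
It fails at once if a bystander is tipped over (angle between any of vial_a, vial_b, reagent, jar, slide_box, tip_box's own z axis and vertical above 0.5 rad).
It also fails if it takes over 58 s, if anything falls off the work surface, if the arm or the gripper's body presses on something with over 40 N, if the wrist force passes 120 N, or if a joint passes its speed limit or range.

ROBOT

A 7-joint arm with a two-finger parallel gripper is mounted at the origin on the work surface. World frame = base frame: x ahead of the robot, y to its left, z up, the work surface at z = 0. Lengths are in m, angles in rad, forces in N, time in s.
With the tool pointing down it reaches from about 0.4 to 0.85 m from the base axis. Payload 10.4 kg.
Tool frame: the origin (TCP) lies on the centre line of the jaws, within the pads' length; the fingertips stand 19 mm ahead of it and the grasp point (between the pads) is the TCP; z points along the fingers, y is the line along which they close (so a half turn about z gives the same grasp; the last joint's range is limited). The gripper opens to 85 mm and grips with 20 to 120 N. Pads are 22 mm wide; open, the fingers measure 114 mm over their backs; the gripper's body (76 mm by 85 mm) begins 54 mm behind the grasp point. The pads swing forward as they close: fully open they stand 13 mm farther back than shut.
Start: joints at [-1.346, 0.332, -0.065, 1.46, 0.022, 1.35, -0.088], TCP at [0.153, 0.606, 0.25] pointing down, gripper open.
Joint ranges: [-2.6, 2.6], [-0.5, 2.12], [-1.47, 1.34], [0.16, 2.42], [-1.27, 4.41], [0.06, 2.06], [-2.6, 2.6]. Speed limits (rad/s): [2.22, 2.22, 2.79, 2.79, 3.14, 3.14, 3.14].

INTERFACE

Orientations are given as [roll, pitch, yaw] about the fixed x, y, z axes, in that order (R = Rz(yaw) Ry(pitch) Rx(roll)).
In Python, from bench import arm gives the robot as it stands.
- The arm moves only by the tool step_arm, never from a script. Its argument "moves" is a list of rows, each a list of 3 entries, a list of its own where there are three numbers: the finger opening in mm, from 0 to 85.4, then the shift along the world's x, y, z in units of 40 mm (1.0 is 40 mm), then the turn about the world's z in units of 6 degrees (1.0 is 6 degrees). A call has 1 to 20 rows; each row shifts and turns the commanded pose from where the row before left it; what a row does not reach is not made up. A row lasts 1/12 s, in which the tool goes at most 41.7 mm and 7.16 degrees, less where a joint would pass 70% of its speed; a pose out of reach is approached as far as the arm can. A call is refused whole if a number of a shift passes 1 or a number of a turn 1, either way. A call with a gripper value outside its range is refused whole. The fingers move at their own pace and stop on an object; "newtons" is the grip in N (left out, the last holds). Time passes only in rows, so rows that do not move let the fingers close. It gives the time, the measured TCP pose, the force, the opening and the grip force at its end, in the units of the state.
- arm.get_state(): the state, without advancing time (a new reading comes with each control period).
- arm.camera(name): name is "scene" or "side" or "wrist"; returns the picture (420x560x3 uint8, red, green, blue); there is no depth.
- arm.camera_params(name): a dict with "K" (3x3 intrinsics, pixels), "rvec" (rotation vector, rad) and "tvec" (3), from world to camera coordinates, as OpenCV has them. Camera axes: x right, y down, z forward; pixel columns grow to the right and rows downward; lengths in m; the calibration is good to about 2 mm. The wrist camera is an equidistant fisheye: a pixel r from the principal point sees the ray r / f radians off the axis. A picture is of the moment at which its call begins: read the wrist's pose just before it. camera_params takes no time and is no camera call; for the wrist camera it gives the pose at the moment of the call.
- arm.sign_off(): hands the job in; it is judged then, once.
The state is a dict: "t": time; "qpos": joint angles; "dq": joint speeds; "effort": joint torques, N m; "tool_pos": TCP position; "ee_rot": TCP orientation; "force": force on the tool from outside, world axes, zero at the start; "ft_torque": the same for the moment, N m; "grip_width": opening from 0.0 (shut) to 1.0 (fully open); "gripper_force": force on a finger pad.
Only numpy, scipy, OpenCV 4.12 (cv2) and the standard library are available. Lean on these libraries where they do the work, as an engineer would, in place of code of your own. Each camera call takes 0.05 s, during which the arm holds its last target. There are 200 camera calls.

## Working session

There is one attempt and no reset: what is moved stays moved. The work goes in short steps, Python scripts to look and compute and a tool call to move; the robot and the scene stay as the last step left them, time stands still between calls to the robot, and variables do not carry over. Pictures are saved under pics/ and viewed, at most 10 in all, crops included, and the job is handed in when it is done.

Besides the shell and the picture viewer there is one more tool, called after "Call:" as name([rows], argument=value, ...), one row to a line, values as JSON. step_arm: Moves the arm, as the interface text tells. Its arguments: {"type":"object","properties":{"moves":{"type":"array","items":{"type":"array"}},"newtons":{"type":"number"}},"required":["moves"]}

```bash
mkdir -p pics
python3 - <<'E'
from bench import arm
import cv2,numpy as np
for n in ["scene","side"]:
    im=arm.camera(n); cv2.imwrite(f"pics/{n}0.png",im[:,:,::-1]); p=arm.camera_params(n)
    R=cv2.Rodrigues(np.array(p["rvec"]))[0]; print(n,np.array(p["K"]).round(1).tolist(),(-R.T@np.array(p["tvec"])).round(3))
s=arm.get_state();print(s["t"],s["tool_pos"],s["ee_rot"])
E
```

```text
scene [[411.2, 0.0, 280.5], [0.0, 411.2, 213.0], [0.0, 0.0, 1.0]] [1.444 0.004 0.662]
side [[474.6, 0.0, 275.3], [0.0, 474.6, 210.3], [0.0, 0.0, 1.0]] [ 0.334 -0.934  0.725]
0.1 [0.15320345 0.60560465 0.24960151] [-3.14030963e+00  2.55461071e-05  2.89381828e+00]
```

View pics/scene0.png

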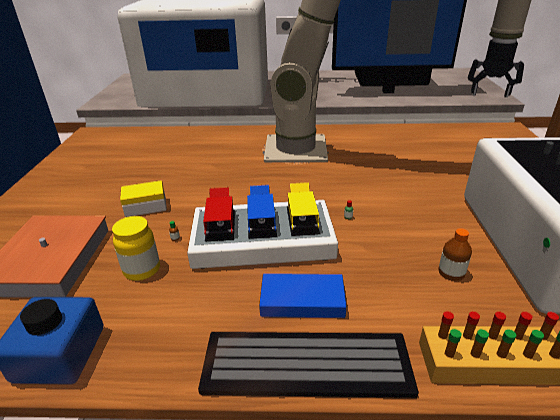

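View pics/side0.png

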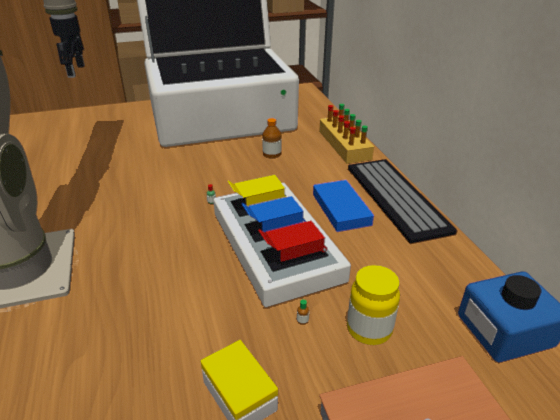

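The red guard is at the robot's right (scene about 218,210; side about 297,240), blue is in the middle and yellow at the left. I'll zoom in to get corners.

Run:
```python
import cv2,numpy as np
a=cv2.imread("pics/scene0.png")[175:275,180:345];b=cv2.imread("pics/side0.png")[165:300,205:350]
a=cv2.resize(a,None,fx=4.8,fy=4.8,interpolation=2)[:480,:792]
cv2.imwrite("pics/za.png",a);cv2.imwrite("pics/zb.png",cv2.resize(b,None,fx=4.4,fy=4.4,interpolation=2))
```

```text
(no output)
```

View pics/za.png

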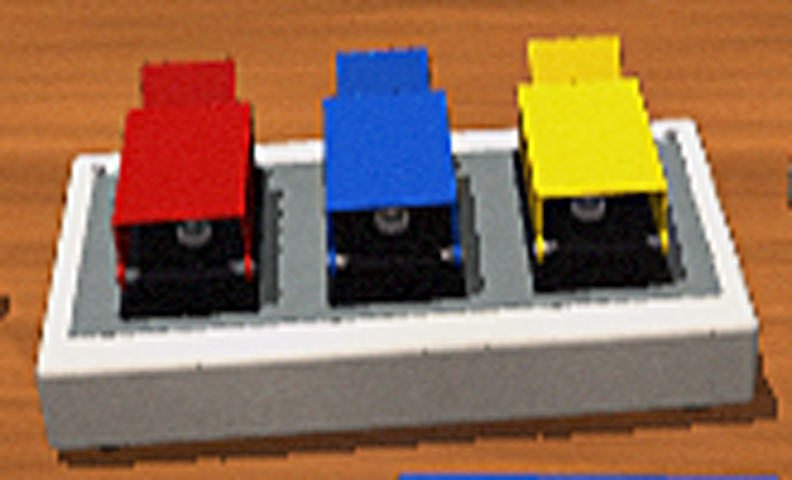

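View pics/zb.png

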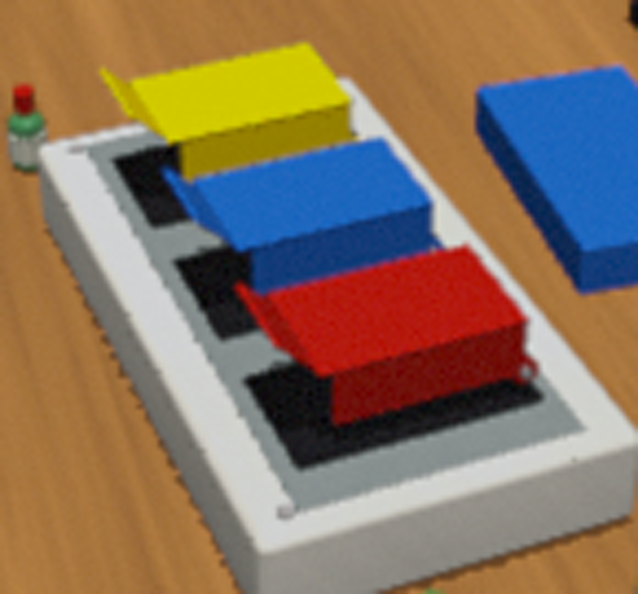

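The red plate's corners in za are (128,108), (252,102), (252,215), (113,222); in zb they are (268,295), (468,247), (525,320), (325,375). The blue and yellow corners can be read the same way. I'll cast them onto z=0.115.

```bash
cat > h.py <<'E'
from bench import arm
import cv2,numpy as np
def cast(n,px,z):
    p=arm.camera_params(n);K=np.array(p["K"]);R=cv2.Rodrigues(np.array(p["rvec"]))[0];c=-R.T@np.array(p["tvec"])
    px=np.atleast_2d(px).astype(float);d=np.c_[px,np.ones(len(px))]@np.linalg.inv(K).T@R
    return c+d*((z-c[2])/d[:,2])[:,None]
E
python3 - <<'E'
from h import *
# order: front-left.. A: front(-y side), front(+y), back(+y), back(-y)
S=[[(128,108),(252,102),(252,215),(113,222)],[(324,98),(445,92),(456,206),(328,213)],[(518,87),(637,80),(665,190),(535,196)]]
D=[[(325,375),(268,295),(468,247),(525,320)],[(240,250),(195,183),(383,141),(432,203)],[(178,140),(133,80),(307,43),(350,100)]]
for nm,L,off,f in [("scene",S,(180,175),4.8),("side",D,(205,165),4.4)]:
    M=[]
    for q in L:
        P=cast(nm,(np.array(q)+.5)/f-.5+off,.115)[:,:2]; c=P.mean(0); M.append(c)
        x=(P[2]+P[3]-P[0]-P[1])/2;y=(P[1]+P[2]-P[0]-P[3])/2
        print(nm,c.round(4),"len",np.linalg.norm(x).round(3),np.linalg.norm(y).round(3),"yaw",np.degrees([np.arctan2(x[1],x[0]),np.arctan2(-y[0],y[1])]).round(1))
    d=M[2]-M[0];print("spacing",np.linalg.norm(d).round(4),"yaw",np.degrees(np.arctan2(-d[0],d[1])).round(2))
# bystanders approx on z=0 (base centres)
for nm,px in [("scene",[(174,240),(348,218),(140,277),(145,212)]),("side",[(303,320),(211,202),(372,335),(245,405)])]: print(nm,cast(nm,px,0).round(3)[:,:2].tolist())
E
```

```text
scene [ 0.598  -0.1854] len 0.108 0.067 yaw [6.8 4.8]
scene [ 0.5897 -0.0822] len 0.11 0.064 yaw [5.9 5.1]
scene [0.5773 0.021 ] len 0.107 0.065 yaw [5.3 5.2]
spacing 0.2074 yaw 5.73
side [ 0.5931 -0.1967] len 0.104 0.064 yaw [5.8 6.7]
side [ 0.5819 -0.0941] len 0.105 0.062 yaw [5.7 6.2]
side [0.5728 0.0124] len 0.102 0.066 yaw [6.4 6.7]
spacing 0.2101 yaw 5.53
scene [[0.578, -0.32], [0.476, 0.153], [0.722, -0.367], [0.441, -0.441]]
side [[0.57, -0.325], [0.468, 0.145], [0.685, -0.399], [0.415, -0.474]]
```

Call:
step_arm([
  [0, [0, 0, 0.8], 0],
  [0, [0, 0, 0.8], 0],
  [0, [0, 0, 0.8], 0],
  [0, [0.7, -0.6, 0], 0],
  [0, [0.7, -0.6, 0], 0],
  [0, [0.7, -0.6, 0], 0],
  [0, [0.7, -0.6, 0], 0],
  [0, [0.7, -0.6, 0], 0],
  [0, [0.7, -0.6, 0], 0],
  [0, [0.7, -0.6, 0], 0],
  [0, [0.7, -0.6, 0], 0],
  [0, [0.7, -0.6, 0], 0],
  [0, [0.7, -0.6, 0], 0],
])

```text
t: 1.18
tool_pos: [0.4343, 0.3644, 0.3462]
ee_rot: [-3.141, -0.0, 2.894]
force: [-0.1, 1.6, -0.3]
grip_width: 0.0
gripper_force: 0.0
```

Call:
step_arm([
  [0, [0.1, -0.87, 0], 0.2],
  [0, [0.1, -0.87, 0], 0.2],
  [0, [0.1, -0.87, 0], 0.2],
  [0, [0.1, -0.87, 0], 0.2],
  [0, [0.1, -0.87, 0], 0.2],
  [0, [0.1, -0.87, 0], 0.2],
  [0, [0.1, -0.87, 0], 0.2],
  [0, [0.1, -0.87, 0], 0.2],
  [0, [0.1, -0.87, 0], 0.2],
  [0, [0.1, -0.87, 0], 0.2],
  [0, [0.1, -0.87, 0], 0.2],
  [0, [0.1, -0.87, 0], 0.2],
  [0, [0.1, -0.87, 0], 0.2],
  [0, [0.1, -0.87, 0], 0.2],
  [0, [0.1, -0.87, 0], 0.2],
  [0, [0.1, -0.87, 0], 0.2],
  [0, [0, 0, 0], 0],
  [0, [0, 0, 0], 0],
])

```text
t: 2.68
tool_pos: [0.4967, -0.1929, 0.346]
ee_rot: [-3.141, -0.001, -3.058]
force: [-0.2, 1.0, 0.3]
grip_width: 0.001
gripper_force: 0.0
```

Run:
```python
from h import *
p=arm.camera_params("wrist");s=arm.get_state();im=arm.camera("wrist");cv2.imwrite("pics/w1.png",im[:,:,::-1])
print(p,s["t"],s["tool_pos"],s["ee_rot"],s["force"],s["grip_width"]);np.save("w1.npy",np.r_[p["rvec"],p["tvec"]])
```

```text
{'K': array([[325.1922621 ,   0.        , 279.09966137],
       [  0.        , 325.1922621 , 206.53127953],
       [  0.        ,   0.        ,   1.        ]]), 'rvec': array([-1.97053517, -2.13968689, -0.33986379]), 'tvec': array([ 0.23420948, -0.52505216,  0.32322107])} 2.6833 [ 0.49668832 -0.19288443  0.34596436] [-3.14103047e+00 -1.11383394e-03 -3.05849072e+00] [-0.22073129  0.95651902  0.29211   ] 0.0012132690249696064
```

View pics/w1.png

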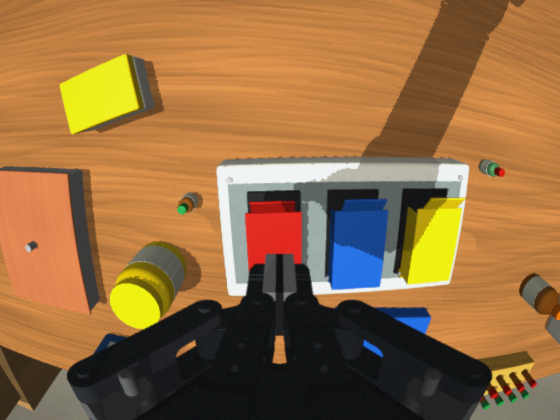

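The wrist view shows the red lip end at about (250–297, 201), the plate's front edge at row 212, and the box top's front corners at (218,166) and (467,163). I'll cast these through the fisheye model.

```bash
cat >> h.py <<'E'
def fish(px,z,ext=None):
    p=arm.camera_params("wrist");K=np.array(p["K"]);rv,tv=(p["rvec"],p["tvec"]) if ext is None else (ext[:3],ext[3:])
    R=cv2.Rodrigues(np.array(rv))[0];c=-R.T@np.array(tv)
    u=(np.atleast_2d(px).astype(float)-K[:2,2])/K[0,0];r=np.linalg.norm(u,axis=1,keepdims=True)
    d=np.c_[u/r*np.sin(r),np.cos(r)]@R
    return c+d*((z-c[2])/d[:,2])[:,None]
E
python3 - <<'E'
from h import *
e=np.load("w1.npy");im=cv2.imread("pics/w1.png");hsv=cv2.cvtColor(im,cv2.COLOR_BGR2HSV)
red=((hsv[...,0]<4)|(hsv[...,0]>176))&(hsv[...,1]>200)&(hsv[...,2]>90);red[:190]=0;red[:,:240]=0;red[:,310:]=0;red[275:]=0
for r in list(range(196,218,2))+[230,245]:
    c=np.where(red[r])[0]; print(r,(c.min(),c.max(),im[r,270].tolist()) if len(c) else None)
for n,px,z in [("lip end",[(250,201.5),(297,200)],.131),("plate front",[(246.5,213),(301.5,211.5)],.115),("box front",[(219,167),(467,164)],.06),("box back",[(228,295),(449,290)],.06),("blue front",[(333,210),(388,209)],.115),("yellow front",[(407,209),(456,206)],.115)]:
    P=fish(px,z,e)[:,:2];d=P[1]-P[0];print(n,P.round(4).tolist(),P.mean(0).round(4),np.linalg.norm(d).round(3),np.degrees(np.arctan2(-d[0],d[1])).round(1))
# finger reference
E
```

```text
196 None
198 None
200 None
202 (np.int64(250), np.int64(294), [24, 31, 199])
204 (np.int64(250), np.int64(294), [20, 25, 169])
206 (np.int64(251), np.int64(293), [19, 23, 164])
208 (np.int64(251), np.int64(293), [21, 25, 164])
210 (np.int64(252), np.int64(293), [17, 24, 162])
212 (np.int64(251), np.int64(300), [19, 25, 165])
214 (np.int64(246), np.int64(300), [33, 42, 225])
216 (np.int64(246), np.int64(300), [37, 46, 229])
230 (np.int64(247), np.int64(300), [34, 44, 227])
245 (np.int64(248), np.int64(300), [32, 43, 226])
lip end [[0.5239, -0.2238], [0.518, -0.1727]] [ 0.521  -0.1982] 0.051 6.6
plate front [[0.5432, -0.2282], [0.5362, -0.1648]] [ 0.5397 -0.1965] 0.064 6.4
box front [[0.5028, -0.2717], [0.4639, 0.0742]] [ 0.4833 -0.0988] 0.348 6.4
box back [[0.6965, -0.255], [0.6719, 0.1027]] [ 0.6842 -0.0761] 0.359 3.9
blue front [[0.5313, -0.1283], [0.5247, -0.061]] [ 0.528  -0.0947] 0.068 5.7
yellow front [[0.5226, -0.036], [0.513, 0.0338]] [ 0.5178 -0.0011] 0.07 7.9
```

Call:
step_arm([
  [0, [0, -0.2, -0.7], 0.2],
  [0, [0, 0, -0.9], 0],
  [0, [0, 0, -0.9], 0],
  [0, [0, 0, -0.9], 0],
  [0, [0, 0, -0.9], 0],
  [0, [0, 0, -0.9], 0],
  [0, [0, 0, -0.5], 0],
  [0, [0, 0, -0.1], 0],
  [0, [0, 0, 0], 0],
])

```text
t: 3.48
tool_pos: [0.4968, -0.1974, 0.1135]
ee_rot: [3.141, -0.002, -3.032]
force: [0.2, -0.4, -0.0]
grip_width: -0.004
gripper_force: 0.0
```

Call:
step_arm([
  [0, [0.1, 0.01, 0], 0],
  [0, [0.1, 0.01, 0], 0],
  [0, [0.05, 0.005, 0], 0],
  [0, [0, 0, 0], 0],
])

```text
t: 3.82
tool_pos: [0.5087, -0.1977, 0.1155]
ee_rot: [-3.141, 0.002, -3.033]
force: [-0.5, 0.6, -1.3]
grip_width: -0.006
gripper_force: 0.0
```

Call:
step_arm([
  [0, [0.1, 0.01, 0.05], 0],
  [0, [0.08, 0.01, 0.15], 0],
  [0, [0.08, 0.01, 0.15], 0],
  [0, [0.08, 0.01, 0.15], 0],
  [0, [0.08, 0.01, 0.15], 0],
])

```text
t: 4.23
tool_pos: [0.5227, -0.1964, 0.1407]
ee_rot: [3.141, -0.003, -3.035]
force: [-7.2, 0.1, 4.2]
grip_width: 0.003
gripper_force: 3.2
```

Call:
step_arm([
  [0, [0.1, 0.01, 0.13], 0],
  [0, [0.1, 0.01, 0.13], 0],
  [0, [0.1, 0.01, 0.13], 0],
  [0, [0.1, 0.01, 0.13], 0],
  [0, [0, 0, 0], 0],
])

```text
t: 4.65
tool_pos: [0.5415, -0.1942, 0.1624]
ee_rot: [-3.141, 0.002, -3.033]
force: [-0.6, -0.6, 0.8]
grip_width: 0.0
gripper_force: 0.4
```

Run:
```python
from h import *
im=arm.camera("side")[150:300,190:350];cv2.imwrite("pics/s2.png",cv2.resize(im[:,:,::-1],None,fx=4,fy=4,interpolation=2))
```

```text
(no output)
```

View pics/s2.png

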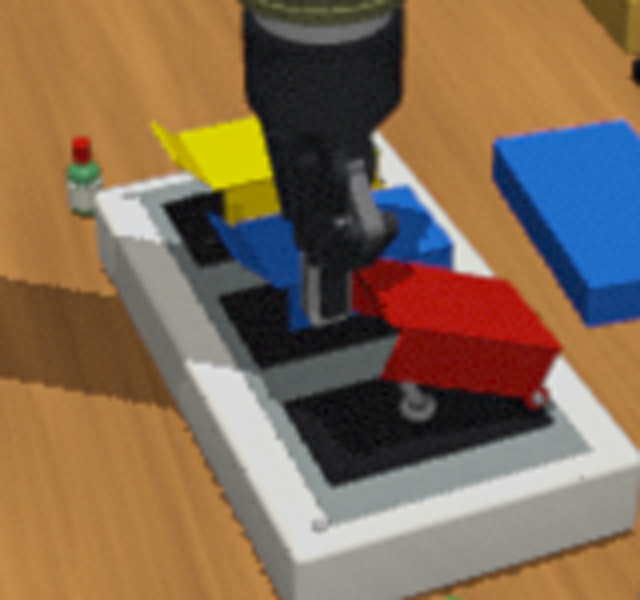

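The guard is up about 0.4 rad with the finger against the lip, around (330,290). I'll continue the arc over the balance point.

Call:
step_arm([
  [0, [0.13, 0.013, 0.11], 0],
  [0, [0.13, 0.013, 0.11], 0],
  [0, [0.13, 0.013, 0.11], 0],
  [0, [0.13, 0.013, 0.1], 0],
  [0, [0.15, 0.015, 0.06], 0],
  [0, [0.15, 0.015, 0.06], 0],
  [0, [0.15, 0.015, 0.04], 0],
  [0, [0.15, 0.015, 0.04], 0],
])

```text
t: 5.37
tool_pos: [0.5852, -0.19, 0.1878]
ee_rot: [3.141, -0.0, -3.034]
force: [-6.0, 0.1, 3.9]
grip_width: 0.005
gripper_force: 0.8
```

Call:
step_arm([
  [0, [0.15, 0.015, 0], 0],
  [0, [0.15, 0.015, 0], 0],
  [0, [0.15, 0.015, 0], 0],
  [0, [0.15, 0.015, 0], 0],
  [0, [0.15, 0.015, 0], 0],
  [0, [0.15, 0.015, 0], 0],
  [0, [0.15, 0.015, 0], 0],
  [0, [0.15, 0.015, 0], 0],
  [0, [0.15, 0.015, 0], 0],
  [0, [0.1, 0.01, 0], 0],
  [0, [0, 0, 0], 0],
  [0, [0, 0, 0], 0],
  [0, [0, 0, 0], 0],
])

```text
t: 6.45
tool_pos: [0.6427, -0.1842, 0.1863]
ee_rot: [3.142, -0.0, -3.034]
force: [0.3, -0.6, 0.4]
grip_width: 0.001
gripper_force: 0.0
```

Run:
```python
from h import *
im=arm.camera("side")[130:300,190:350];cv2.imwrite("pics/s3.png",cv2.resize(im[:,:,::-1],None,fx=3.5,fy=3.5,interpolation=2))
```

```text
(no output)
```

View pics/s3.png

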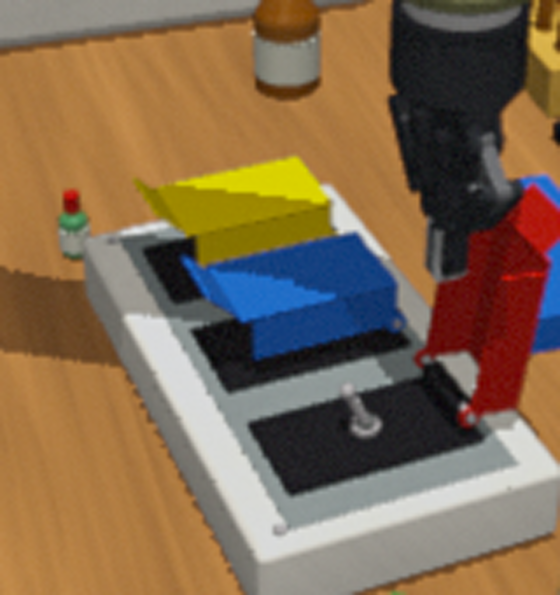

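The guard stands open and the toggle at (355,405) still leans forward. Next the finger backs off, drops down in front of the toggle and pushes it.

Call:
step_arm([
  [0, [-0.8, -0.09, 0], 0],
  [0, [-0.8, -0.09, 0], 0],
  [0, [-0.64, -0.08, 0], 0],
  [0, [0, 0, 0], 0],
  [0, [0, 0, -0.7], 0],
  [0, [0, 0, -0.7], 0],
  [0, [0, 0, -0.5], 0],
  [0, [0, 0, -0.1], 0],
  [0, [0, 0, 0], 0],
  [0, [0, 0, 0], 0],
])

```text
t: 7.33
tool_pos: [0.5538, -0.1948, 0.1074]
ee_rot: [-3.141, 0.001, -3.034]
force: [-0.0, 0.7, 0.2]
grip_width: 0.001
gripper_force: 0.0
```

Call:
step_arm([
  [0, [0.1, 0.01, 0], 0],
  [0, [0.1, 0.01, 0], 0],
  [0, [0.1, 0.01, 0], 0],
  [0, [0.1, 0.01, 0], 0],
  [0, [0.1, 0.01, 0], 0],
  [0, [0.1, 0.01, 0], 0],
  [0, [0.1, 0.01, 0], 0],
  [0, [0, 0, 0], 0],
])

```text
t: 8.0
tool_pos: [0.5821, -0.1913, 0.1063]
ee_rot: [-3.141, 0.0, -3.033]
force: [-0.5, 0.4, 0.6]
grip_width: -0.002
gripper_force: 0.1
```

Call:
step_arm([
  [0, [0.05, 0.005, 0], 0],
  [0, [0.05, 0.005, 0], 0],
  [0, [0, 0, 0], 0],
])

```text
t: 8.25
tool_pos: [0.5854, -0.1911, 0.1062]
ee_rot: [3.141, -0.0, -3.033]
force: [-1.3, -1.0, 0.2]
grip_width: 0.002
gripper_force: 0.4
```

Call:
step_arm([
  [0, [0.04, 0.004, 0], 0],
  [0, [0.04, 0.004, 0], 0],
  [0, [0, 0, 0], 0],
])

```text
t: 8.5
tool_pos: [0.5877, -0.1911, 0.106]
ee_rot: [3.141, -0.002, -3.034]
force: [-5.6, 0.5, 1.5]
grip_width: 0.002
gripper_force: 2.8
```

Call:
step_arm([
  [0, [0.04, 0.004, 0], 0],
  [0, [0, 0, 0], 0],
  [0, [-0.3, -0.03, 0], 0],
  [0, [-0.3, -0.03, 0], 0],
  [0, [0, 0, 0.8], 0],
  [0, [0, 0, 0.8], 0],
  [0, [0, 0, 0.8], 0],
  [0, [0, 0, 0.9], 0],
  [0, [0, 0, 0.9], 0],
  [0, [0, 0, 0], 0],
])

```text
t: 9.33
tool_pos: [0.5686, -0.1944, 0.2819]
ee_rot: [-3.139, 0.011, -3.034]
force: [0.4, -0.9, 0.9]
grip_width: 0.0
gripper_force: 0.0
```

Run:
```python
from h import *
im=arm.camera("side")[150:300,190:350];cv2.imwrite("pics/s4.png",cv2.resize(im[:,:,::-1],None,fx=4,fy=4,interpolation=2))
```

```text
(no output)
```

View pics/s4.png

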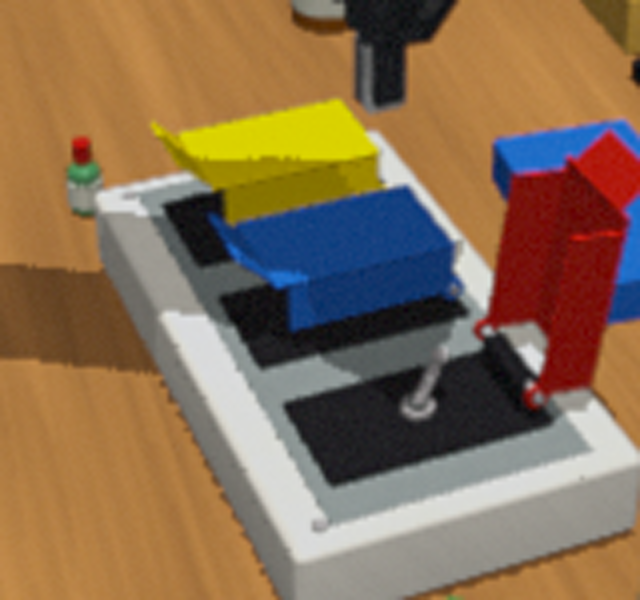

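The toggle at (432,370) leans back, so it is on. Now the finger goes over and behind the guard.

Call:
step_arm([
  [0, [0.8, 0.085, 0], 0],
  [0, [0.8, 0.085, 0], 0],
  [0, [0.8, 0.085, 0], 0],
  [0, [0.8, 0.085, 0], 0],
  [0, [0.8, 0.085, 0], 0],
  [0, [0.8, 0.085, 0], 0],
  [0, [0, 0, 0], 0],
  [0, [0, 0, -0.8], 0],
  [0, [0, 0, -0.8], 0],
  [0, [0, 0, -0.6], 0],
  [0, [0, 0, -0.1], 0],
  [0, [0, 0, 0], 0],
  [0, [0, 0, 0], 0],
])

```text
t: 10.47
tool_pos: [0.7585, -0.1728, 0.1836]
ee_rot: [-3.141, 0.001, -3.033]
force: [0.4, -0.1, 0.1]
grip_width: 0.004
gripper_force: 0.0
```

Call:
step_arm([
  [0, [-0.2, -0.02, 0], 0],
  [0, [-0.2, -0.02, 0], 0],
  [0, [-0.2, -0.02, 0], 0],
  [0, [-0.2, -0.02, 0], 0],
  [0, [-0.2, -0.02, 0], 0],
  [0, [-0.2, -0.02, 0], 0],
  [0, [-0.2, -0.02, 0], 0],
  [0, [-0.2, -0.02, 0], 0],
  [0, [-0.2, -0.02, 0], 0],
  [0, [-0.2, -0.02, 0], 0],
])

```text
t: 11.3
tool_pos: [0.6788, -0.1813, 0.1852]
ee_rot: [-3.141, 0.004, -3.033]
force: [-0.3, -0.2, 0.2]
grip_width: -0.001
gripper_force: 0.0
```

Call:
step_arm([
  [0, [-0.2, -0.02, 0], 0],
  [0, [-0.2, -0.02, 0], 0],
  [0, [-0.2, -0.02, 0], 0],
  [0, [-0.2, -0.02, 0], 0],
  [0, [-0.2, -0.02, 0], 0],
  [0, [-0.2, -0.02, 0], 0],
  [0, [-0.2, -0.02, 0], 0],
  [0, [-0.2, -0.02, 0], 0],
  [0, [0, 0, 0], 0],
  [0, [0, 0, 0.5], 0],
  [0, [0, 0, 0.8], 0],
  [0, [0, 0, 0.8], 0],
  [0, [0, 0, 0.8], 0],
  [0, [0, 0, 0], 0],
  [0, [0, 0, 0], 0],
  [0, [0, 0, 0], 0],
])

```text
t: 12.63
tool_pos: [0.6141, -0.1869, 0.2978]
ee_rot: [3.141, -0.0, -3.033]
force: [0.0, -0.3, -0.3]
grip_width: -0.003
gripper_force: 0.0
```

Run:
```python
from h import *
im=arm.camera("side")[150:345,190:410];cv2.imwrite("pics/s5.png",cv2.resize(im[:,:,::-1],None,fx=3,fy=3,interpolation=2))
```

```text
(no output)
```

View pics/s5.png

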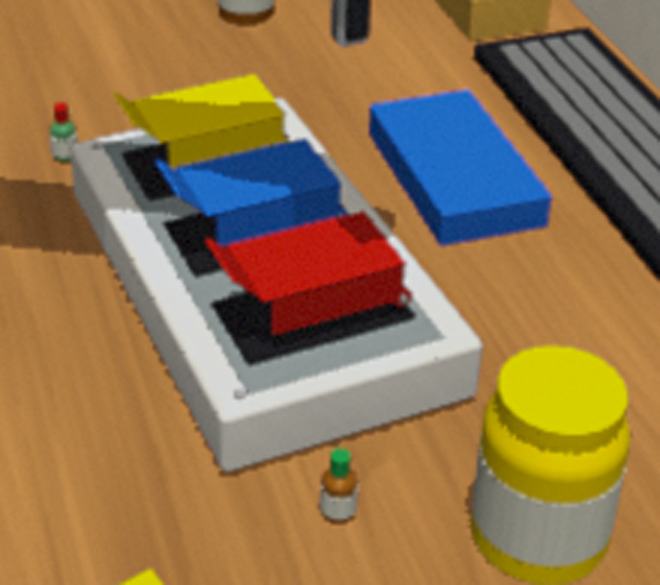

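The red guard at (305,275) looks shut and the bystanders are undisturbed. As a quick numeric check before handing in, I'll compare the red mask with the initial picture.

Run:
```python
from h import *
def m(im):
    h=cv2.cvtColor(im,cv2.COLOR_RGB2HSV)[200:275,250:335];r=((h[...,0]<4)|(h[...,0]>176))&(h[...,1]>180)&(h[...,2]>70)
    return r
a=m(cv2.imread("pics/side0.png")[:,:,::-1].copy());b=m(arm.camera("side"));print(a.sum(),b.sum(),(a^b).sum())
if (a^b).sum()<80: print(arm.sign_off())
```

```text
1556 1558 52
the job is handed in; nothing more can be done
None
```

I switched the lamp toggle on and closed the red guard over it, then handed the job in at about 12.7 s. The final side view shows the guard back in its shut position and the other two guards and the bystanders in view undisturbed. The toggle was last seen on just before the guard closed over it.

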